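# Dispense one engraving blank and nudge it onto the pad

## Robot

A 6-joint arm with a two-finger parallel gripper is mounted at the origin on a cart in front of the work surface, level with it; the furniture and walls round the work are solid. World frame = base frame: x ahead of the robot, y to its left, z up, the work surface at z = 0. Lengths are in m, angles in degrees, forces in N, time in s.
With the tool pointing down it reaches from about 0.275 to 0.725 m from the base axis. Payload 5.6 kg.
Tool frame: the origin (TCP) lies midway between the tips of the shut fingers; the grasp point (between the pads) lies 19 mm behind it; z points along the fingers, x is the direction in which the jaws open and shut, and the axes are right-handed (so a half turn about z gives the same grasp; the last joint's range is limited). The gripper opens to 85 mm and grips with 20 to 120 N. Pads are 22 mm wide; open, the fingers measure 114 mm over their backs; the gripper's body (76 mm by 85 mm) begins 54 mm behind the grasp point. The pads swing forward as they close: fully open they stand 13 mm farther back than shut.
Start: joints at [81.509, 14.616, 6.199, 0, -81.583, -16.306], TCP at [0.231, 0.499, 0.231] pointing down, gripper open.
Joint ranges: [-168.99, 168.99], [-69.2, 112.95], [-62.41, 85.93], [-164.36, 98.24], [-168.68, -3.75], [-174.98, 174.98]. Speed limits (degrees/s): [147.25, 147.25, 180, 180, 180, 180].

## Interface

Orientations are given as [roll, pitch, yaw] about the fixed x, y, z axes, in that order (R = Rz(yaw) Ry(pitch) Rx(roll)).
In Python, from cell import arm gives the robot as it stands. The module is installed in compiled form; this text tells all that it offers.
- The arm moves only by the tool apply_moves, never from a script. Its argument "steps" is a list of rows, each an object of numbers: "rx", "ry", "rz": the turn, a rotation vector about the tool's x, y, z in degrees; "tx", "ty", "tz": the shift along the tool's x, y, z in cm; "fingers": the finger opening in cm, from 0 to 8.54. In form: [{"rx": .., "ry": .., "rz": .., "tx": .., "ty": .., "tz": .., "fingers": ..}, ...]. A call has 1 to 20 rows; each row shifts and turns the pose as measured when the row begins, along the tool's axes as they then stand; what a row does not reach is not made up. A row lasts 1/10 s, in which the tool goes at most 50 mm and 8.59 degrees, less where a joint would pass 70% of its speed; a pose out of reach is approached as far as the arm can. A call is refused whole if a number of a shift passes 5 or a number of a turn 8.59, either way. A call with a gripper value outside its range is refused whole. The fingers move at their own pace and stop on an object; "newtons" is the grip in N (left out, the last holds). Time passes only in rows, so rows that do not move let the fingers close. It gives the time, the measured TCP pose, the force and the opening at its end, in the units of the state.
- arm.state(): the state, without advancing time (a new reading comes with each control period).
- arm.snapshot(name): name is "scene" or "top" or "wrist"; returns a dict with "img" (384x512x3 uint8, red, green, blue), "fovy" (degrees; the focal length in pixels is half the picture's height over the tangent of half this angle, whatever the lens; pixels are square), "cx", "cy" (the principal point, pixels), "k1" (the pictures are not rectified: a ray, as slopes to the right and down, at radius r is drawn at 1 + k1 r^2 times it, then the intrinsics apply), "rvec" (rotation vector, rad) and "tvec" (3), from world to camera coordinates, as OpenCV has them; the wrist camera has in their place "T_tool_cam" (4x4, takes a point from camera to tool coordinates, whose origin is the TCP and whose axes are the tool frame's). Camera axes: x right, y down, z forward; pixel columns grow to the right and rows downward; lengths in m; the calibration is good to about 2 mm. A picture is of the moment at which its call begins: read the wrist's pose just before it. There is no depth.
- arm.sign_off(): hands the job in, once; it reports no verdict.
The state is a dict: "t": time; "joints": joint angles; "qvel": joint speeds; "joint_efforts": joint torques, N m; "tcp_pos": TCP position; "tcp_rot": TCP orientation; "wrist_force": force on the tool from outside, world axes, zero at the start; "moment": the same for the moment, N m; "gripper_width": finger opening in m.
Only numpy, scipy, OpenCV 4.12 (cv2) and the standard library are available. Lean on these libraries where they do the work, as an engineer would, in place of code of your own. Each camera call takes 0.05 s, during which the arm holds its last target.

## Task

Press the red plunger of the grey dispenser all the way down once and let it come back up, so that a single blue blank slides out of the mouth. Then gently push that blank across the desk with the fingertips, without gripping it or picking it up, until it lies wholly on the green pad; leave the other blanks in the dispenser and the things standing around where they are.

Things in the scene. Friction and masses are not known exactly. Their poses are not given: they have to be found in the camera images.
- dispenser: Grey metal dispenser fixed to the desk, 110 x 47 x 42 mm without the plunger (feet 5 mm high, 74 mm wide over all). Origin on the desk under the axis of the stack of blanks; the housing reaches from x = -23.5 (front) to +86 mm. Own -x points out of the mouth, a 37 mm wide, 13 mm high opening at desk level. No floor: the blanks stand on the desk. z up.
- plunger_top (a point): Centre of the top face of the round red plunger cap (29 mm in diameter), 48 mm behind the magazine axis (own +x of the dispenser); its top is 61 mm above the desk at rest, 45 mm when fully down.
- plunger (a joint): How far the plunger is pressed straight down, in m: 0 up at rest, 0.016 at its stop. A spring returns it; it takes about 5 N to start and 9 to 14 N to reach the stop. A steel blade moves with it (3.375 mm per mm) and pushes the lowest blank out of the mouth; when it is back, the next blank drops. Each full press ejects one blank.
- outlet (a point): Point on the desk in front of the mouth, 52.5 mm from the magazine axis, where the centre of the ejected blank comes to rest (it may slide some mm further).
- blank_1: The lowest of four like blue blanks, the one that comes out first: flat round disc, 34 mm in diameter, 9 mm thick, 14 to 28 g. Origin at the centre of its underside, z up.
- blank_2: Second blank from below, like blank_1; stays in the dispenser.
- blank_3: Third blank from below, like blank_1; stays in the dispenser.
- blank_4: Top blank, like blank_1; stays in the dispenser.
- pad: Green square pad with a thin white border, 84 mm square over all, a thin sticker lying flush on the desk (no step), on the left or right of the dispenser's mouth. Origin at its centre, x and y along its sides.
- brass_tin: Bystander: round brass-coloured tin, 46 mm in diameter, 17 mm high, loose, on the other side of the mouth from the pad. Origin at the centre of its underside.
- brass_weight: Bystander: brass weight with a knob, 28 mm in diameter, 31 mm high, loose, to the left of the dispenser. Origin at the centre of its underside.
- eraser: Bystander: black and white eraser, 23 x 45 x 13 mm, loose, to the right of the dispenser. Origin at the centre of its underside.

How it is judged:
By the outcome, as a careful person would: the job done as asked, in the order asked, and still so for the second after the job is handed in, with the robot touching nothing.
It also fails if it takes over 48 s, if anything falls off the work surface, if the arm or the gripper's body presses on something with over 40 N, if the wrist force passes 120 N, or if a joint passes its speed limit or range.

## Working session

There is one attempt and no reset: what is moved stays moved. The work goes in short steps, Python scripts to look and compute and a tool call to move; the robot and the scene stay as the last step left them, time stands still between calls to the robot, and variables do not carry over. Pictures are saved under pics/ and viewed, and the job is handed in when it is done.

Besides the shell and the picture viewer there is one more tool, called after "Request:" as name([rows], argument=value, ...), one row to a line, values as JSON. apply_moves: Moves the arm, as the interface text tells. Its arguments: {"type":"object","properties":{"steps":{"type":"array"},"newtons":{"type":"number"}},"required":["steps"]}

```bash
mkdir -p pics && cat > h.py <<'E'
import numpy as np, cv2
from cell import arm
def snap(name, fn, s=1):
    st=arm.state(); d=arm.snapshot(name)
    im=cv2.cvtColor(d["img"],cv2.COLOR_RGB2BGR); cv2.imwrite(f"pics/{fn}.png",im)
    c={k:np.array(v).tolist() for k,v in d.items() if k!="img"}
    c["st"]={k:np.array(st[k]).tolist() for k in st}
    import json; json.dump(c,open(f"pics/{fn}.json","w")); return d,st
def load(fn):
    import json; return json.load(open(f"pics/{fn}.json")), cv2.imread(f"pics/{fn}.png")
def rot(rpy):
    from scipy.spatial.transform import Rotation as R
    return R.from_euler('xyz',rpy,degrees=True).as_matrix()
def cam(c):
    if "rvec" in c:
        R=cv2.Rodrigues(np.array(c["rvec"],float))[0]; t=np.array(c["tvec"],float).ravel()
        return R,t
    T=np.array(c["T_tool_cam"]); W=np.eye(4); W[:3,:3]=rot(c["st"]["tcp_rot"]); W[:3,3]=c["st"]["tcp_pos"]
    M=np.linalg.inv(W@T); return M[:3,:3],M[:3,3]
def foc(c): return 192/np.tan(np.radians(c["fovy"]/2))
def px2w(c,u,v,z=0.):
    R,t=cam(c);f=foc(c); xd=np.array([(u-c["cx"])/f,(v-c["cy"])/f]); x=xd.copy()
    for _ in range(30): x=xd/(1+c["k1"]*(x@x))
    d=R.T@np.array([x[0],x[1],1]); o=-R.T@t
    return o+d*(z-o[2])/d[2]
def w2px(c,p):
    R,t=cam(c);f=foc(c); q=R@np.array(p,float)+t; x=q[:2]/q[2]; x=x*(1+c["k1"]*(x@x)); return x*f+[c["cx"],c["cy"]]
def crop(fn,u0,v0,u1,v1,s,out):
    im=cv2.imread(f"pics/{fn}.png")[v0:v1,u0:u1]; cv2.imwrite(f"pics/{out}.png",cv2.resize(im,None,fx=s,fy=s,interpolation=cv2.INTER_CUBIC))
E
python3 - <<'E'
from h import *
for n in ("scene","top","wrist"):
    d,s=snap(n,n+"0"); print(n,{k:np.round(v,4).tolist() for k,v in d.items() if k!="img"})
print(s)
E
```

```text
scene {'fovy': 42.0338, 'cx': 251.5303, 'cy': 189.6998, 'k1': 0.0342, 'rvec': [0.822, 2.2838, -1.3933], 'tvec': [0.6065, -0.0472, 1.0823]}
top {'fovy': 43.8976, 'cx': 258.3868, 'cy': 198.6525, 'k1': 0.0585, 'rvec': [2.1145, -2.1191, 0.2195], 'tvec': [-0.2417, 0.6361, 0.8049]}
wrist {'fovy': 67.566, 'cx': 253.2434, 'cy': 193.019, 'k1': -0.0283, 'T_tool_cam': [[1.0, -0.0009, -0.0002, 0.0004], [0.0009, 0.956, 0.2933, -0.0749], [-0.0, -0.2933, 0.956, -0.1436], [0.0, 0.0, 0.0, 1.0]]}
{'t': 0.1, 'joints': array([ 8.15086703e+01,  1.46483221e+01,  6.13864467e+00, -2.51846159e-02,
       -8.15829236e+01, -1.63074335e+01]), 'qvel': array([ 0.03114863, -0.04951271,  0.13632524,  0.08267387,  0.00811009,
        0.12627381]), 'joint_efforts': array([-1.90111779e-03, -3.87606239e+01,  2.38472021e+01,  5.37789255e+00,
       -3.80830941e-03,  6.28558240e-06]), 'tcp_pos': array([0.23043781, 0.4989123 , 0.23049971]), 'tcp_rot': array([-1.79997904e+02, -9.58701259e-02, -1.14802472e+02]), 'wrist_force': array([-0.95063902, -0.04284209, -0.12301305]), 'moment': array([0.04715328, 0.02169929, 0.01795855]), 'gripper_width': 0.08538535862776148}
```

View pics/scene0.png

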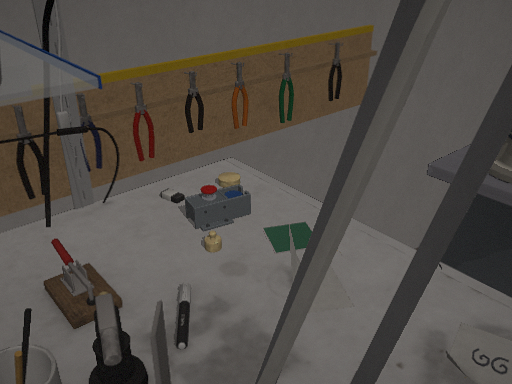

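View pics/top0.png

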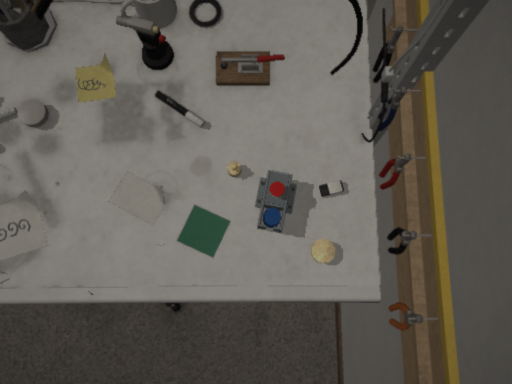

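View pics/wrist0.png

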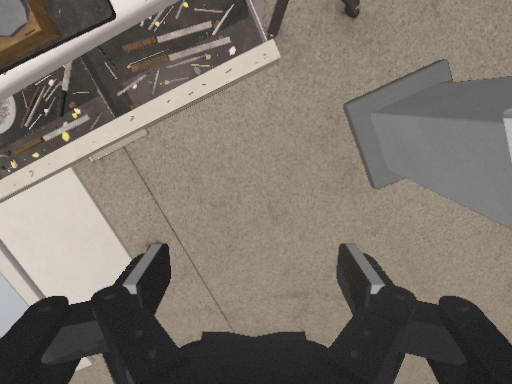

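The top view shows the dispenser near (275,200): plunger (277,189), blanks (272,217). The pad is at (204,230), the weight (234,168), the tin (323,251), the eraser (331,188). There is something glassy near (150,192).

```bash
python3 - <<'E'
from h import *
crop("top0",170,140,350,275,4.4,"top0c"); crop("scene0",150,150,350,290,4,"scene0c")
c,_=load("top0")
for n,u,v,z in [("plunger",277,189,.061),("blanks",272,217,.040),("pad",204,230,0),("weight",234,168,.031),("tin",323,251,.017),("eraser",331,188,.013),("glass",150,195,0)]:
    print(n,px2w(c,u,v,z).round(4))
R,t=cam(c);print("cam",(-R.T@t).round(3),w2px(c,[0,0,0]))
c,_=load("scene0");R,t=cam(c);print("scene cam",(-R.T@t).round(3))
E
```

```text
plunger [ 0.6545 -0.2774  0.061 ]
blanks [ 0.6057 -0.2685  0.04  ]
pad [ 0.5871 -0.1379  0.    ]
weight [ 0.7028 -0.1965  0.031 ]
tin [ 0.5445 -0.3648  0.017 ]
eraser [ 0.6671 -0.3846  0.013 ]
glass [ 0.6566 -0.0309  0.    ]
cam [ 0.461 -0.239  0.917] [109.33832791 590.91171013]
scene cam [1.088 0.38  0.462]
```

View pics/top0c.png

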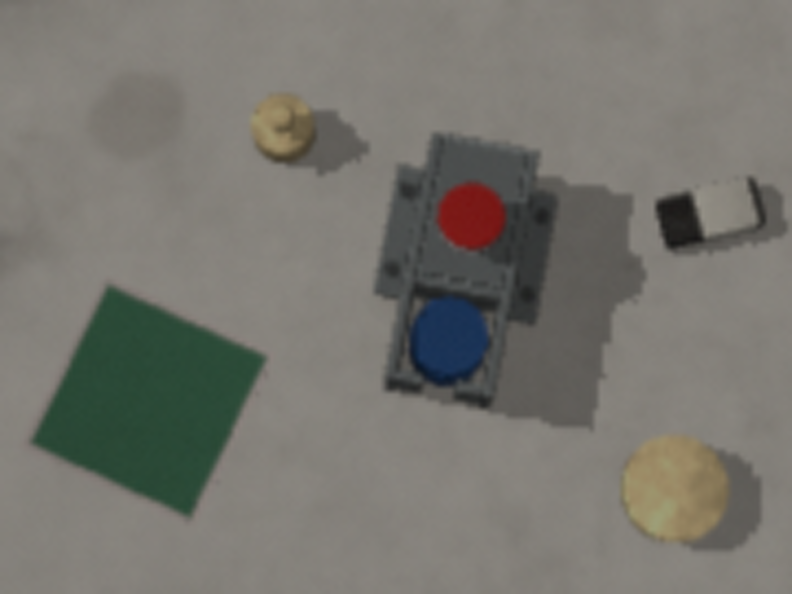

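View pics/scene0c.png

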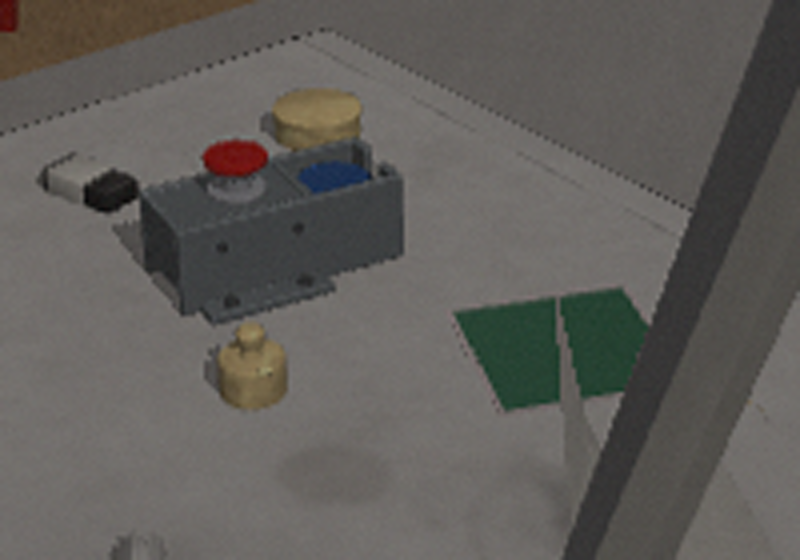

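```bash
python3 - <<'E'
from h import *
crop("top0",90,150,210,240,6,"top0d"); 
im=cv2.imread("pics/scene0.png"); cv2.imwrite("pics/scene0b.png",cv2.resize(np.clip(im*1.8,0,255).astype('uint8'),None,fx=1.55,fy=1.55,interpolation=cv2.INTER_CUBIC))
c,_=load("top0")
P=lambda u,v,z: px2w(c,170+u/4.4,140+v/4.4,z)
A=P(449,338,.036);B=P(471,216,.061);print("mag",A,"plung",B,np.linalg.norm((A-B)[:2]),np.degrees(np.arctan2(*(B-A)[1::-1])))
for q in [(109,286),(266,356),(190,518),(33,441)]: print("pad",P(*q,0).round(4))
for q in [(433,133),(540,151),(490,407),(386,388)]: print("house",P(*q,.042).round(4))
print("tin",P(676,488,.017),"w",P(283,120,.031))
E
```

```text
mag [ 0.60671712 -0.26870847  0.036     ] plung [ 0.65429695 -0.27751652  0.061     ] 0.048388245352473734 -10.487948583153143
pad [ 0.6364 -0.1189  0.    ]
pad [ 0.6048 -0.1889  0.    ]
pad [ 0.5337 -0.1566  0.    ]
pad [ 0.5674 -0.0874  0.    ]
house [ 0.6953 -0.2623  0.042 ]
house [ 0.6872 -0.3084  0.042 ]
house [ 0.5763 -0.2855  0.042 ]
house [ 0.5845 -0.2418  0.042 ]
tin [ 0.54467441 -0.36597766  0.017     ] w [ 0.70423597 -0.19708912  0.031     ]
```

View pics/top0d.png

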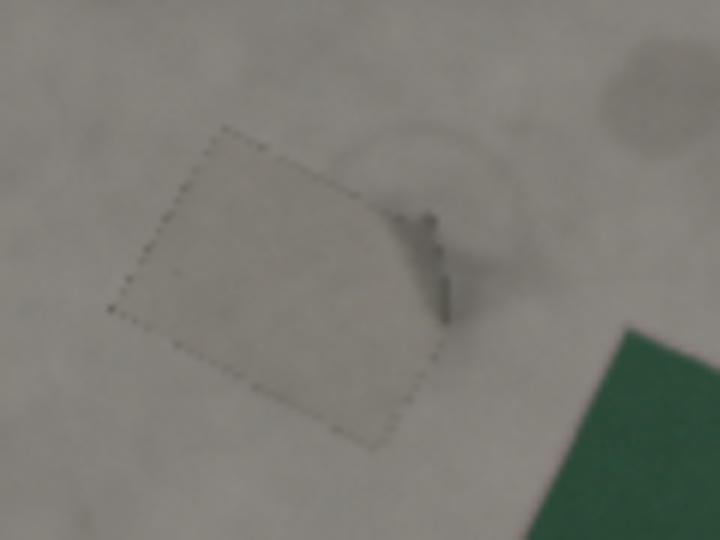

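View pics/scene0b.png

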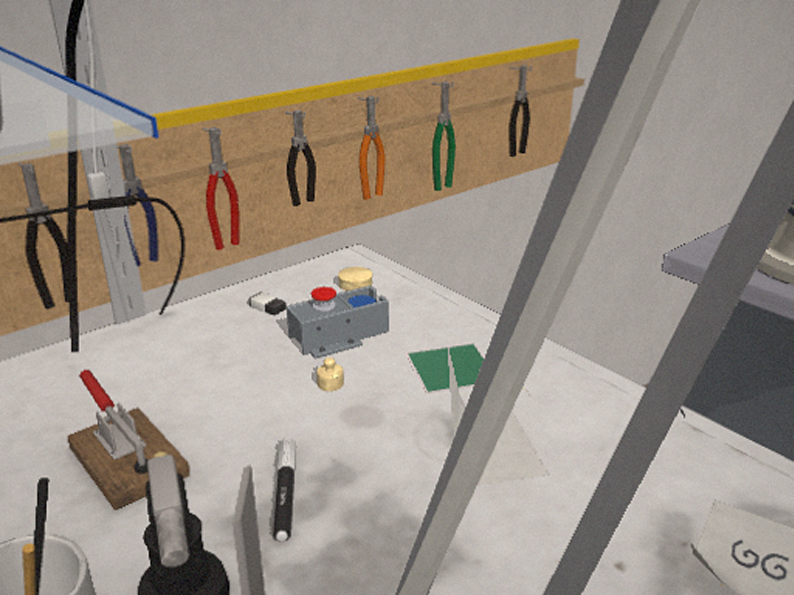

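Request:
apply_moves([
  {"rz": 7.94,"fingers": 0},
  {"rz": 7.94,"fingers": 0},
  {"rz": 7.94,"fingers": 0},
  {"rz": 7.94,"fingers": 0},
  {"rz": 7.94,"fingers": 0},
  {"rz": 7.94,"fingers": 0},
  {"rz": 7.94,"fingers": 0},
  {"rz": 7.94,"fingers": 0},
  {"rz": 7.94,"fingers": 0},
  {"rz": 7.94,"fingers": 0},
], newtons=30)

```text
invalid input
```

Request:
apply_moves([
  {"rx": 0,"ry": 0,"rz": 7.9,"tx": 0,"ty": 0,"tz": 0,"fingers": 0},
], newtons=30)

```text
t: 0.25
tcp_pos: [0.2304, 0.4988, 0.2302]
tcp_rot: [-180.0, -0.1, -122.8]
wrist_force: [-0.1, -0.6, 0.2]
gripper_width: 0.0733
```

Request:
apply_moves([
  {"rx": 0,"ry": 0,"rz": 7.9,"tx": 0,"ty": 0,"tz": 0,"fingers": 0},
  {"rx": 0,"ry": 0,"rz": 7.9,"tx": 0,"ty": 0,"tz": 0,"fingers": 0},
  {"rx": 0,"ry": 0,"rz": 7.9,"tx": 0,"ty": 0,"tz": 0,"fingers": 0},
  {"rx": 0,"ry": 0,"rz": 7.9,"tx": 0,"ty": 0,"tz": 0,"fingers": 0},
  {"rx": 0,"ry": 0,"rz": 7.9,"tx": 0,"ty": 0,"tz": 0,"fingers": 0},
  {"rx": 0,"ry": 0,"rz": 7.9,"tx": 0,"ty": 0,"tz": 0,"fingers": 0},
  {"rx": 0,"ry": 0,"rz": 7.9,"tx": 0,"ty": 0,"tz": 0,"fingers": 0},
  {"rx": 0,"ry": 0,"rz": 7.9,"tx": 0,"ty": 0,"tz": 0,"fingers": 0},
  {"rx": 0,"ry": 0,"rz": 7.9,"tx": 0,"ty": 0,"tz": 0,"fingers": 0},
])

```text
t: 1.15
tcp_pos: [0.2294, 0.4969, 0.2265]
tcp_rot: [-179.4, -0.1, 163.1]
wrist_force: [-0.7, -0.4, -0.5]
gripper_width: -0.0001
```

Request:
apply_moves([
  {"rx": 0,"ry": 0,"rz": 0,"tx": -2.5,"ty": -2.7,"tz": 0,"fingers": 0},
  {"rx": 0,"ry": 0,"rz": 0,"tx": -2.5,"ty": -2.7,"tz": 0,"fingers": 0},
  {"rx": 0,"ry": 0,"rz": 0,"tx": -2.5,"ty": -2.7,"tz": 0,"fingers": 0},
  {"rx": 0,"ry": 0,"rz": 0,"tx": -2.5,"ty": -2.7,"tz": 0,"fingers": 0},
  {"rx": 0,"ry": 0,"rz": 0,"tx": -2.5,"ty": -2.7,"tz": 0,"fingers": 0},
  {"rx": 0,"ry": 0,"rz": 0,"tx": -2.5,"ty": -2.7,"tz": 0,"fingers": 0},
  {"rx": 0,"ry": 0,"rz": 0,"tx": -2.5,"ty": -2.7,"tz": 0,"fingers": 0},
  {"rx": 0,"ry": 0,"rz": 0,"tx": -2.5,"ty": -2.7,"tz": 0,"fingers": 0},
  {"rx": 0,"ry": 0,"rz": 0,"tx": -2.5,"ty": -2.7,"tz": 0,"fingers": 0},
  {"rx": 0,"ry": 0,"rz": 0,"tx": -2.5,"ty": -2.7,"tz": 0,"fingers": 0},
  {"rx": 0,"ry": 0,"rz": 0,"tx": -2.5,"ty": -2.7,"tz": 0,"fingers": 0},
  {"rx": 0,"ry": 0,"rz": 0,"tx": -2.5,"ty": -2.7,"tz": 0,"fingers": 0},
])

```text
t: 2.35
tcp_pos: [0.423, 0.0853, 0.2266]
tcp_rot: [-179.1, -0.2, 163.2]
wrist_force: [0.7, 0.7, 0.8]
gripper_width: -0.0001
```

Request:
apply_moves([
  {"rx": 0,"ry": 0,"rz": 0,"tx": -2.7,"ty": -2.35,"tz": 0,"fingers": 0},
  {"rx": 0,"ry": 0,"rz": 0,"tx": -2.7,"ty": -2.35,"tz": 0,"fingers": 0},
  {"rx": 0,"ry": 0,"rz": 0,"tx": -2.7,"ty": -2.35,"tz": 0,"fingers": 0},
  {"rx": 0,"ry": 0,"rz": 0,"tx": -2.7,"ty": -2.35,"tz": 0,"fingers": 0},
  {"rx": 0,"ry": 0,"rz": 0,"tx": -2.7,"ty": -2.35,"tz": 0,"fingers": 0},
  {"rx": 0,"ry": 0,"rz": 0,"tx": -2.7,"ty": -2.35,"tz": 0,"fingers": 0},
  {"rx": 0,"ry": 0,"rz": 0,"tx": -2.7,"ty": -2.35,"tz": 0,"fingers": 0},
  {"rx": 0,"ry": 0,"rz": 0,"tx": -2.7,"ty": -2.35,"tz": 0.5,"fingers": 0},
  {"rx": 0,"ry": 0,"rz": 0,"tx": -2.7,"ty": -2.35,"tz": 1,"fingers": 0},
  {"rx": 0,"ry": 0,"rz": 0,"tx": -2.0,"ty": -1.8,"tz": 1,"fingers": 0},
  {"rx": -0.9,"ry": 0,"rz": -2.6,"tx": -1,"ty": -1,"tz": 1,"fingers": 0},
  {"rx": 0,"ry": 0,"rz": 0,"tx": 0,"ty": 0,"tz": 1,"fingers": 0},
  {"rx": 0,"ry": 0,"rz": 0,"tx": 0,"ty": 0,"tz": 0,"fingers": 0},
])

```text
t: 3.65
tcp_pos: [0.6191, -0.2423, 0.1758]
tcp_rot: [180.0, -0.7, 165.5]
wrist_force: [0.9, 0.0, -0.3]
gripper_width: 0.0002
```

```bash
python3 - <<'E'
from h import *
d,s=snap("wrist","w1"); print(s["t"],s["tcp_pos"],s["tcp_rot"],s["joints"].round(1),s["wrist_force"])
c,_=load("w1")
for n,p in [("pl",[.654,-.2776,.061]),("mag",[.606,-.2685,.036]),("tcp",s["tcp_pos"])]: print(n,w2px(c,p))
E
```

```text
3.65 [ 0.61913018 -0.24230885  0.17577938] [179.95581042  -0.7398957  165.51511435] [ -8.   29.4  20.3  -0.1 -81.6  -6.4] [ 0.91360583  0.01022997 -0.31070105]
pl [204.88573741 162.22848027]
mag [257.67562517 154.02748646]
tcp [253.02439004 246.85841662]
```

View pics/w1.png

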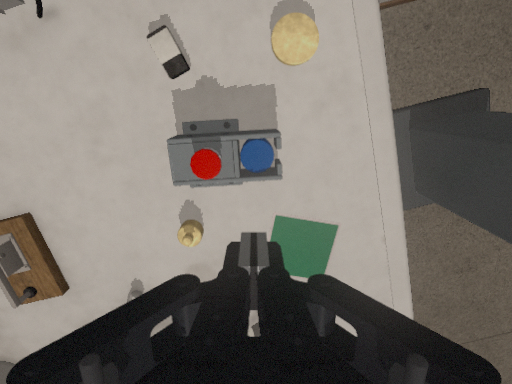

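Request:
apply_moves([
  {"rx": 0,"ry": -0.7,"rz": 0,"tx": -1.4,"ty": -0.85,"tz": 2,"fingers": 0},
  {"rx": 0,"ry": 0,"rz": 0,"tx": -1.4,"ty": -0.85,"tz": 2,"fingers": 0},
  {"rx": 0,"ry": 0,"rz": 0,"tx": -1.4,"ty": -0.85,"tz": 2,"fingers": 0},
  {"rx": 0,"ry": 0,"rz": 0,"tx": 0,"ty": 0,"tz": 2,"fingers": 0},
  {"rx": 0,"ry": 0,"rz": 0,"tx": 0,"ty": 0,"tz": 1.2,"fingers": 0},
  {"rx": 0,"ry": 0,"rz": 0,"tx": 0,"ty": 0,"tz": 0,"fingers": 0},
  {"rx": 0,"ry": 0,"rz": 0,"tx": 0,"ty": 0,"tz": 0,"fingers": 0},
])

```text
t: 4.4
tcp_pos: [0.6575, -0.2737, 0.091]
tcp_rot: [-179.9, 0.7, 165.9]
wrist_force: [0.1, -0.3, 0.4]
gripper_width: -0.0002
```

```bash
python3 - <<'E'
from h import *
d,s=snap("wrist","w2"); print(s["t"],s["tcp_pos"],s["tcp_rot"],s["joints"].round(1),s["wrist_force"])
c,_=load("w2")
for n,p in [("pl",[.654,-.2776,.061]),("mag",[.606,-.2685,.036]),("tcp",s["tcp_pos"])]: print(n,w2px(c,p))
E
```

```text
4.4 [ 0.65749736 -0.27367275  0.0910184 ] [-179.91266195    0.71490591  165.85171028] [-10.   36.1  19.3   0.1 -72.4  -4.2] [ 0.08331465 -0.2533503   0.39514084]
pl [257.45642797 218.6846829 ]
mag [324.25466864 202.27631155]
tcp [253.06454157 246.86058955]
```

View pics/w2.png

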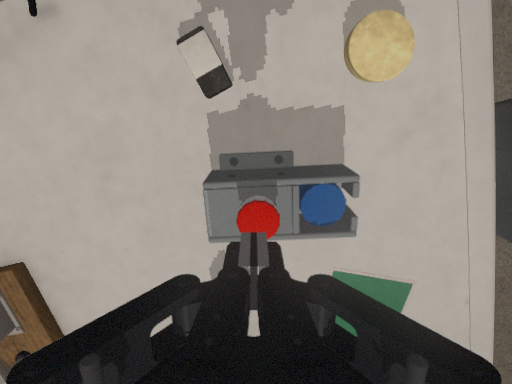

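Request:
apply_moves([
  {"rx": 0,"ry": 0.5,"rz": 0,"tx": 0.24,"ty": -0.47,"tz": 1.5,"fingers": 0},
  {"rx": 0,"ry": 0,"rz": 0,"tx": 0,"ty": 0,"tz": 0.8,"fingers": 0},
  {"rx": 0,"ry": 0,"rz": 0,"tx": 0,"ty": 0,"tz": 0,"fingers": 0},
  {"rx": 0,"ry": 0,"rz": 0,"tx": 0,"ty": 0,"tz": 0,"fingers": 0},
])

```text
t: 4.85
tcp_pos: [0.6549, -0.278, 0.0691]
tcp_rot: [-179.9, 0.4, 165.9]
wrist_force: [0.6, 0.0, -1.3]
gripper_width: -0.0
```

Request:
apply_moves([
  {"rx": 0,"ry": 0,"rz": 0,"tx": 0,"ty": 0,"tz": 0.5,"fingers": 0},
  {"rx": 0,"ry": 0,"rz": 0,"tx": 0,"ty": 0,"tz": 0.4,"fingers": 0},
  {"rx": 0,"ry": 0,"rz": 0,"tx": 0,"ty": 0,"tz": 0.4,"fingers": 0},
  {"rx": 0,"ry": 0,"rz": 0,"tx": 0,"ty": 0,"tz": 0.4,"fingers": 0},
])

```text
t: 5.25
tcp_pos: [0.6555, -0.2783, 0.0552]
tcp_rot: [-179.8, 0.6, 165.9]
wrist_force: [-4.8, 2.7, 10.1]
gripper_width: 0.0
```

Request:
apply_moves([
  {"rx": 0,"ry": 0,"rz": 0,"tx": 0,"ty": 0,"tz": 0.4,"fingers": 0},
  {"rx": 0,"ry": 0,"rz": 0,"tx": 0,"ty": 0,"tz": 0.4,"fingers": 0},
  {"rx": 0,"ry": 0,"rz": 0,"tx": 0,"ty": 0,"tz": 0.4,"fingers": 0},
])

```text
t: 5.55
tcp_pos: [0.6556, -0.2783, 0.0486]
tcp_rot: [-179.8, 0.7, 166.0]
wrist_force: [-4.5, 2.6, 9.8]
gripper_width: 0.0
```

Request:
apply_moves([
  {"rx": 0,"ry": 0,"rz": 0,"tx": 0,"ty": 0,"tz": 0.4,"fingers": 0},
  {"rx": 0,"ry": 0,"rz": 0,"tx": 0,"ty": 0,"tz": 0.4,"fingers": 0},
  {"rx": 0,"ry": 0,"rz": 0,"tx": 0,"ty": 0,"tz": 0.3,"fingers": 0},
])

```text
t: 5.85
tcp_pos: [0.6556, -0.2783, 0.0452]
tcp_rot: [-179.6, 0.9, 166.1]
wrist_force: [-7.0, 5.0, 16.4]
gripper_width: -0.0
```

Request:
apply_moves([
  {"rx": 0,"ry": 0,"rz": 0,"tx": 0,"ty": 0,"tz": 0.4,"fingers": 0},
  {"rx": 0,"ry": 0,"rz": 0,"tx": 0,"ty": 0,"tz": 0.4,"fingers": 0},
])

```text
t: 6.05
tcp_pos: [0.6557, -0.2783, 0.0452]
tcp_rot: [-179.5, 1.1, 166.3]
wrist_force: [-8.5, 6.2, 18.8]
gripper_width: 0.0002
```

```bash
python3 - <<'E'
from h import *
d,s=snap("top","t2"); print(s["t"],s["tcp_pos"],s["wrist_force"])
crop("t2",170,140,350,275,4.4,"t2c")
E
```

```text
6.05 [ 0.65567225 -0.27832755  0.04517266] [-8.48152141  6.20627398 18.75320839]
```

View pics/t2c.png

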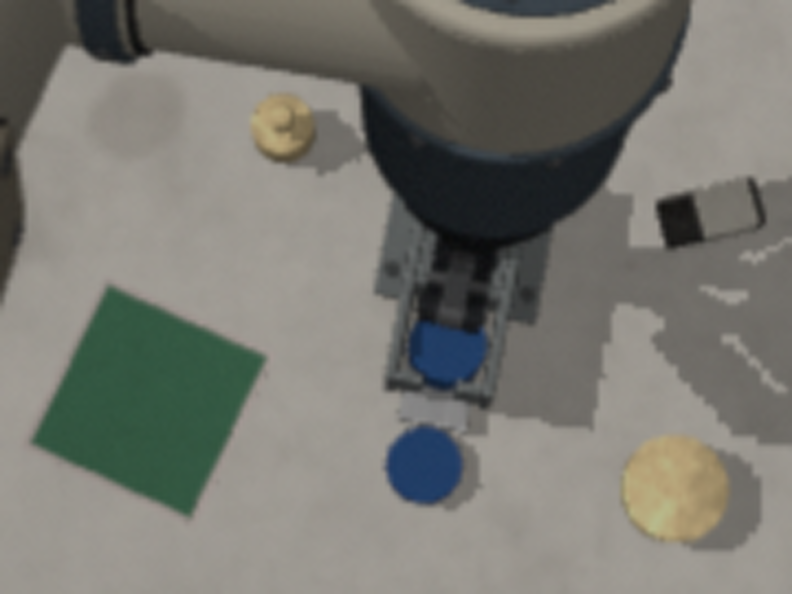

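The blank is out at crop (424,465) and the plunger is at its stop, since z stays at 45 mm while the force rises. Next I retract.

Request:
apply_moves([
  {"rx": 0,"ry": 0,"rz": 0,"tx": 0,"ty": 0,"tz": -0.5,"fingers": 0},
  {"rx": 0,"ry": 0,"rz": 0,"tx": 0,"ty": 0,"tz": -0.6,"fingers": 0},
  {"rx": 0,"ry": 0,"rz": 0,"tx": 0,"ty": 0,"tz": -0.8,"fingers": 0},
  {"rx": 0,"ry": 0,"rz": 0,"tx": 0,"ty": 0,"tz": -1.0,"fingers": 0},
  {"rx": -0.5,"ry": 1,"rz": 0,"tx": 0,"ty": 0,"tz": -2.0,"fingers": 0},
  {"rx": 0,"ry": 0,"rz": 0,"tx": 0,"ty": 0,"tz": -3.0,"fingers": 1.2},
  {"rx": 0,"ry": 0,"rz": 0,"tx": 0,"ty": 0,"tz": -1.0,"fingers": 1.2},
  {"rx": 0,"ry": 0,"rz": 0,"tx": 0,"ty": 0,"tz": 0,"fingers": 1.2},
])

```text
t: 6.9
tcp_pos: [0.6547, -0.2775, 0.1392]
tcp_rot: [180.0, 0.1, 166.3]
wrist_force: [-0.0, 0.3, -0.9]
gripper_width: 0.0117
```

```bash
python3 - <<'E'
from h import *
d,s=snap("top","t3"); print(s["t"],s["tcp_pos"],s["tcp_rot"],s["wrist_force"])
d,s=snap("wrist","w3"); 
crop("t3",170,140,350,275,4.4,"t3c")
c,_=load("t3")
print("blank",px2w(c,170+424/4.4,140+465/4.4,.009))
E
```

```text
6.9 [ 0.65465778 -0.27749362  0.13923112] [1.79962111e+02 1.10661290e-01 1.66273854e+02] [-0.01552247  0.25009046 -0.89902247]
blank [ 0.55549115 -0.2583021   0.009     ]
```

View pics/t3c.png

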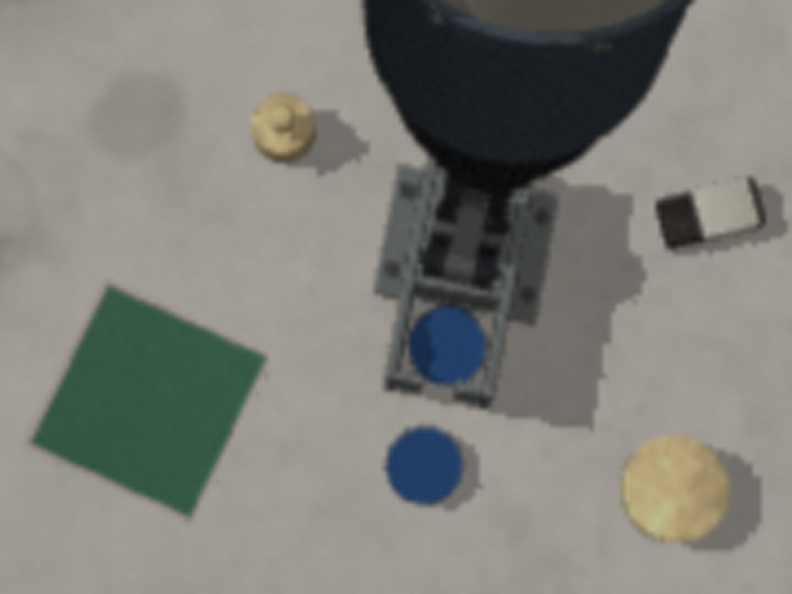

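View pics/w3.png

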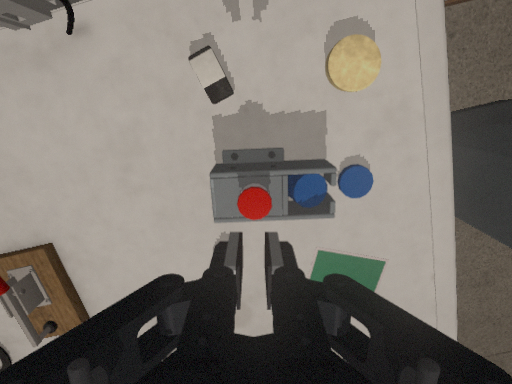

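Request:
apply_moves([
  {"rx": 0,"ry": 0,"rz": 0,"tx": 2.5,"ty": -1.05,"tz": 0,"fingers": 1.2},
  {"rx": 0,"ry": 0,"rz": 0,"tx": 2.5,"ty": -1.05,"tz": 0,"fingers": 1.2},
  {"rx": 0,"ry": 0,"rz": 0,"tx": 2.5,"ty": -1.05,"tz": 0,"fingers": 1.2},
  {"rx": 0,"ry": 0,"rz": 0,"tx": 2.3,"ty": -1.05,"tz": 0,"fingers": 1.2},
  {"rx": 0,"ry": 0,"rz": 0,"tx": 0,"ty": 0,"tz": 2,"fingers": 1.2},
  {"rx": 0,"ry": 0,"rz": 0,"tx": 0,"ty": 0,"tz": 3,"fingers": 1.2},
  {"rx": 0,"ry": 0,"rz": 0,"tx": 0,"ty": 0,"tz": 2,"fingers": 1.2},
  {"rx": 0,"ry": 0,"rz": 0,"tx": 0,"ty": 0,"tz": 0,"fingers": 1.2},
  {"rx": 0,"ry": 0,"rz": 0,"tx": 0,"ty": 0,"tz": 0,"fingers": 1.2},
])

```text
t: 7.9
tcp_pos: [0.5368, -0.2918, 0.053]
tcp_rot: [179.8, -1.2, 166.2]
wrist_force: [0.6, -1.0, 0.6]
gripper_width: 0.0122
```

```bash
python3 - <<'E'
from h import *
c,_=load("w3"); print("blank by wrist",px2w(c,355,181,.009))
s=arm.state(); print(s["t"],s["tcp_pos"],s["tcp_rot"],s["wrist_force"])
d,s=snap("top","t4");d,s=snap("wrist","w4"); 
crop("t4",170,140,350,275,4.4,"t4c")
E
```

```text
blank by wrist [ 0.55637295 -0.25734528  0.009     ]
7.9 [ 0.53677302 -0.29177845  0.05297106] [179.77485426  -1.17021536 166.21940222] [ 0.55554903 -0.98270191  0.57085521]
```

View pics/t4c.png

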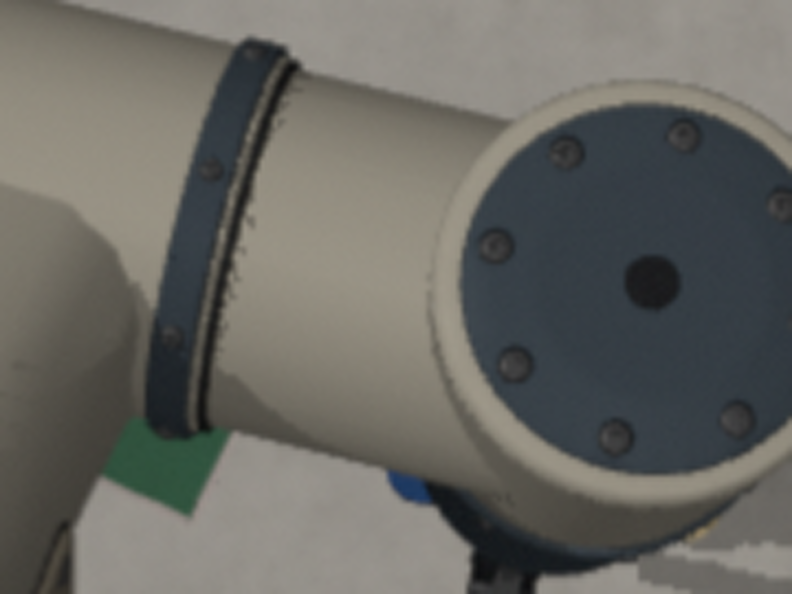

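View pics/w4.png

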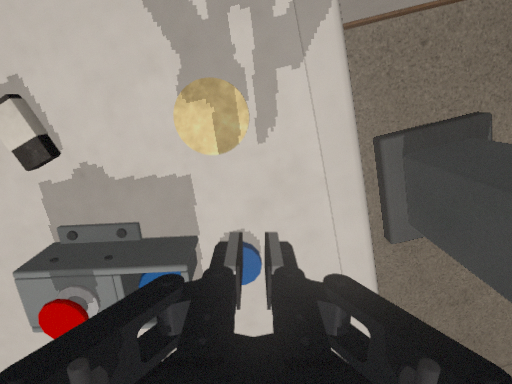

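Request:
apply_moves([
  {"rx": 0,"ry": -1.1,"rz": 0,"tx": -0.5,"ty": 0,"tz": 0.8,"fingers": 1.2},
  {"rx": 0,"ry": 0,"rz": 0,"tx": -0.5,"ty": -0.05,"tz": 1,"fingers": 1.2},
  {"rx": 0,"ry": 0,"rz": 0,"tx": 0,"ty": 0,"tz": 1,"fingers": 1.2},
  {"rx": 0,"ry": 0,"rz": 0,"tx": 0,"ty": 0,"tz": 0.5,"fingers": 1.2},
  {"rx": 0,"ry": 0,"rz": 0,"tx": 0,"ty": 0,"tz": 0,"fingers": 1.2},
  {"rx": 0,"ry": 0,"rz": 0,"tx": 0,"ty": 0,"tz": 0,"fingers": 1.2},
])

```text
t: 8.6
tcp_pos: [0.55, -0.2954, 0.0222]
tcp_rot: [179.8, 0.3, 166.3]
wrist_force: [0.2, -0.2, 0.5]
gripper_width: 0.0119
```

```bash
python3 - <<'E'
from h import *
d,s=snap("scene","s5"); crop("s5",150,130,350,270,4,"s5c")
E
```

```text
(no output)
```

View pics/s5c.png

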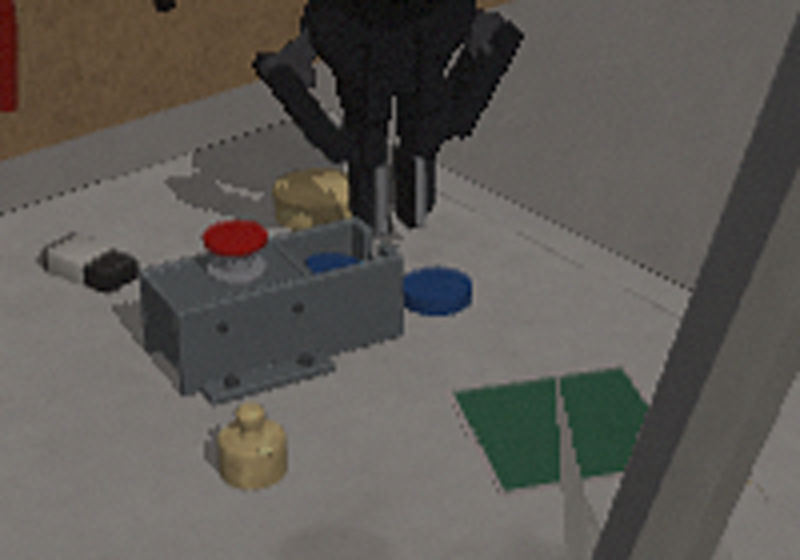

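Request:
apply_moves([
  {"rx": 0,"ry": 0,"rz": 0,"tx": 0.55,"ty": -0.1,"tz": 0.5,"fingers": 1.0},
  {"rx": 0,"ry": 0,"rz": 0,"tx": 0,"ty": 0,"tz": 0.6,"fingers": 1.0},
  {"rx": 0,"ry": 0,"rz": 0,"tx": 0,"ty": 0,"tz": 0.3,"fingers": 1.0},
  {"rx": 0,"ry": 0,"rz": 0,"tx": 0,"ty": 0,"tz": 0,"fingers": 1.0},
  {"rx": 0,"ry": 0,"rz": 0,"tx": 0,"ty": 0,"tz": 0,"fingers": 1.0},
])

```text
t: 9.15
tcp_pos: [0.544, -0.2952, 0.0076]
tcp_rot: [179.8, 0.4, 166.3]
wrist_force: [-0.2, -1.1, 0.6]
gripper_width: 0.0096
```

Request:
apply_moves([
  {"rx": 0,"ry": 0,"rz": 0,"tx": 0,"ty": 0,"tz": 0.3,"fingers": 1.0},
  {"rx": 0,"ry": 0,"rz": 0,"tx": 0,"ty": 0,"tz": 0.15,"fingers": 1.0},
  {"rx": 0,"ry": 0,"rz": 0,"tx": 0,"ty": 0,"tz": 0,"fingers": 1.0},
])

```text
t: 9.45
tcp_pos: [0.5444, -0.2952, 0.003]
tcp_rot: [179.8, 0.4, 166.3]
wrist_force: [-0.1, -0.1, -0.5]
gripper_width: 0.0103
```

```bash
python3 - <<'E'
from h import *
d,s=snap("scene","s6"); crop("s6",230,140,330,210,8,"s6c"); print(s["wrist_force"],s["tcp_pos"])
d,s=snap("wrist","w6"); crop("w6",150,150,350,300,4,"w6c")
E
```

```text
[-0.05100704 -0.08366542 -0.49936827] [ 0.5443791  -0.29522924  0.00297078]
```

View pics/s6c.png

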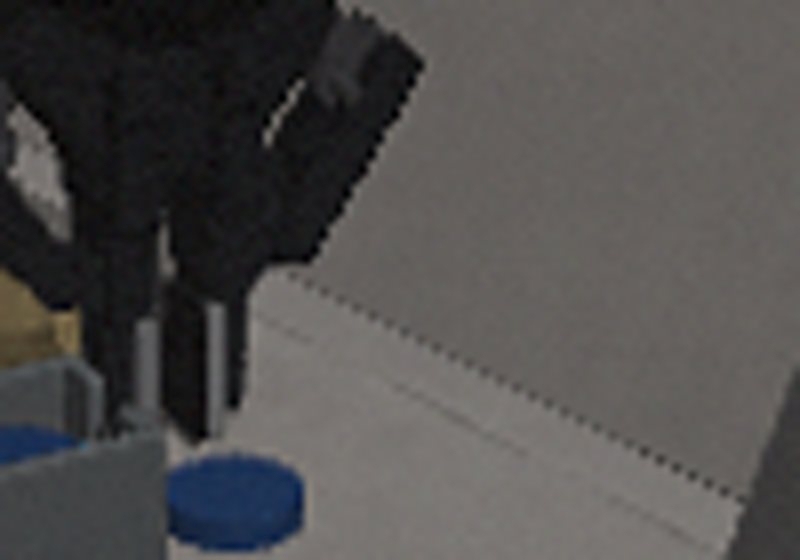

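View pics/w6c.png

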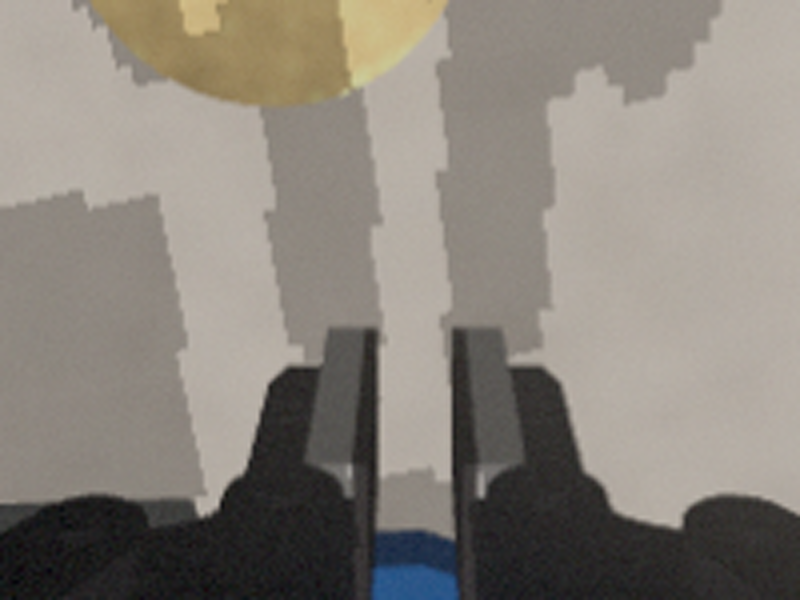

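Request:
apply_moves([
  {"rx": 0,"ry": 0,"rz": 0,"tx": 0,"ty": 0.3,"tz": 0,"fingers": 1.0},
  {"rx": 0,"ry": 0,"rz": 0,"tx": 0,"ty": 0.4,"tz": 0,"fingers": 1.0},
  {"rx": 0,"ry": 0,"rz": 0,"tx": 0,"ty": 0.4,"tz": 0,"fingers": 1.0},
  {"rx": 0,"ry": 0,"rz": 0,"tx": 0,"ty": 0.4,"tz": 0,"fingers": 1.0},
  {"rx": 0,"ry": 0,"rz": 0,"tx": 0,"ty": 0.4,"tz": 0,"fingers": 1.0},
  {"rx": 0,"ry": 0,"rz": 0,"tx": 0,"ty": 0.4,"tz": 0,"fingers": 1.0},
])

```text
t: 10.15
tcp_pos: [0.5506, -0.2712, 0.0036]
tcp_rot: [179.8, 0.5, 166.3]
wrist_force: [0.1, 1.1, -0.1]
gripper_width: 0.0099
```

```bash
python3 - <<'E'
from h import *
d,s=snap("scene","s7"); crop("s7",200,140,340,230,5.6,"s7c"); print(s["wrist_force"],s["tcp_pos"])
E
```

```text
[ 0.10057495  1.12848766 -0.06430366] [ 0.55060038 -0.27124308  0.00362952]
```

View pics/s7c.png

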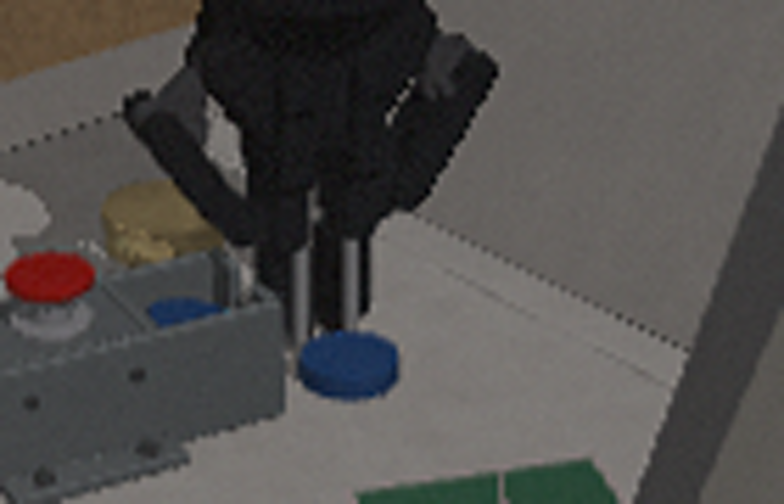

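Request:
apply_moves([
  {"rx": 0,"ry": 0,"rz": 0,"tx": 0,"ty": 0.4,"tz": 0,"fingers": 1.0},
  {"rx": 0,"ry": 0,"rz": 0,"tx": 0,"ty": 0.4,"tz": 0,"fingers": 1.0},
  {"rx": 0,"ry": 0,"rz": 0,"tx": 0,"ty": 0.4,"tz": 0,"fingers": 1.0},
  {"rx": 0,"ry": 0,"rz": 0,"tx": 0,"ty": 0.4,"tz": 0,"fingers": 1.0},
  {"rx": 0,"ry": 0,"rz": 0,"tx": 0,"ty": 0.4,"tz": 0,"fingers": 1.0},
  {"rx": 0,"ry": 0,"rz": 0,"tx": 0,"ty": 0.4,"tz": 0,"fingers": 1.0},
  {"rx": 0,"ry": 0,"rz": 0,"tx": 0,"ty": 0.4,"tz": 0,"fingers": 1.0},
  {"rx": 0,"ry": 0,"rz": 0,"tx": 0,"ty": 0.4,"tz": 0,"fingers": 1.0},
  {"rx": 0,"ry": 0,"rz": 0,"tx": 0,"ty": 0.4,"tz": 0,"fingers": 1.0},
  {"rx": 0,"ry": 0,"rz": 0,"tx": 0,"ty": 0.4,"tz": 0,"fingers": 1.0},
])

```text
t: 11.2
tcp_pos: [0.561, -0.2285, 0.0038]
tcp_rot: [179.8, 0.5, 166.3]
wrist_force: [0.1, -0.2, 0.2]
gripper_width: 0.0102
```

```bash
python3 - <<'E'
from h import *
d,s=snap("scene","s8"); crop("s8",200,140,340,230,5.6,"s8c"); print(s["wrist_force"],s["tcp_pos"],s["tcp_rot"])
E
```

```text
[ 0.09639386 -0.2467512   0.18379292] [ 0.56103043 -0.22852777  0.00376435] [179.82620264   0.47862085 166.27673054]
```

View pics/s8c.png

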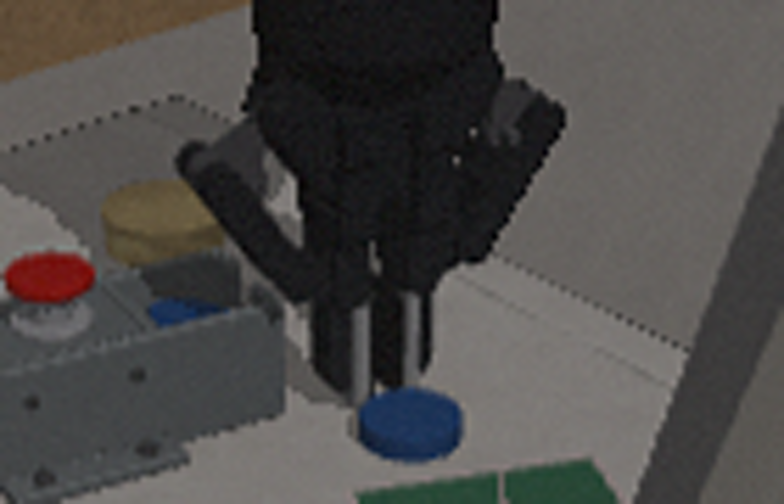

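```bash
python3 - <<'E'
from h import *
c,_=load("s8"); p=px2w(c,200+411/5.6,140+416/5.6,.009); print(p, p[:2]-c["st"]["tcp_pos"][:2])
E
```

```text
[ 0.56908297 -0.19984747  0.009     ] [0.00805254 0.0286803 ]
```

Request:
apply_moves([
  {"rx": 0,"ry": 0,"rz": 0,"tx": 0,"ty": 0.4,"tz": 0,"fingers": 1.0},
  {"rx": 0,"ry": 0,"rz": 0,"tx": 0,"ty": 0.4,"tz": 0,"fingers": 1.0},
  {"rx": 0,"ry": 0,"rz": 0,"tx": 0,"ty": 0.4,"tz": 0,"fingers": 1.0},
  {"rx": 0,"ry": 0,"rz": 0,"tx": 0,"ty": 0.4,"tz": 0,"fingers": 1.0},
  {"rx": 0,"ry": 0,"rz": 0,"tx": 0,"ty": 0.4,"tz": 0,"fingers": 1.0},
  {"rx": 0,"ry": 0,"rz": 0,"tx": 0,"ty": 0.4,"tz": 0,"fingers": 1.0},
  {"rx": 0,"ry": 0,"rz": 0,"tx": 0,"ty": 0.4,"tz": 0,"fingers": 1.0},
  {"rx": 0,"ry": 0,"rz": 0,"tx": 0,"ty": 0.4,"tz": 0,"fingers": 1.0},
  {"rx": 0,"ry": 0,"rz": 0,"tx": 0,"ty": 0.4,"tz": 0,"fingers": 1.0},
  {"rx": 0,"ry": 0,"rz": 0,"tx": 0,"ty": 0.4,"tz": 0,"fingers": 1.0},
  {"rx": 0,"ry": 0,"rz": 0,"tx": 0,"ty": 0.4,"tz": 0,"fingers": 1.0},
  {"rx": 0,"ry": 0,"rz": 0,"tx": 0,"ty": 0.4,"tz": 0,"fingers": 1.0},
  {"rx": 0,"ry": 0,"rz": 0,"tx": 0,"ty": 0.4,"tz": 0,"fingers": 1.0},
  {"rx": 0,"ry": 0,"rz": 0,"tx": 0,"ty": 0.2,"tz": 0,"fingers": 1.0},
  {"rx": 0,"ry": 0,"rz": 0,"tx": 0,"ty": 0,"tz": 0,"fingers": 1.0},
])

```text
t: 12.75
tcp_pos: [0.5753, -0.1705, 0.004]
tcp_rot: [179.8, 0.5, 166.3]
wrist_force: [0.3, 0.0, 0.7]
gripper_width: 0.0099
```

```bash
python3 - <<'E'
from h import *
d,s=snap("scene","s9"); crop("s9",200,140,340,245,5.6,"s9c"); print(s["wrist_force"],s["tcp_pos"],s["tcp_rot"])
E
```

```text
[2.65147656e-01 6.38287352e-04 6.99823117e-01] [ 0.57525977 -0.17054657  0.00399634] [179.81835113   0.48929121 166.31784267]
```

View pics/s9c.png

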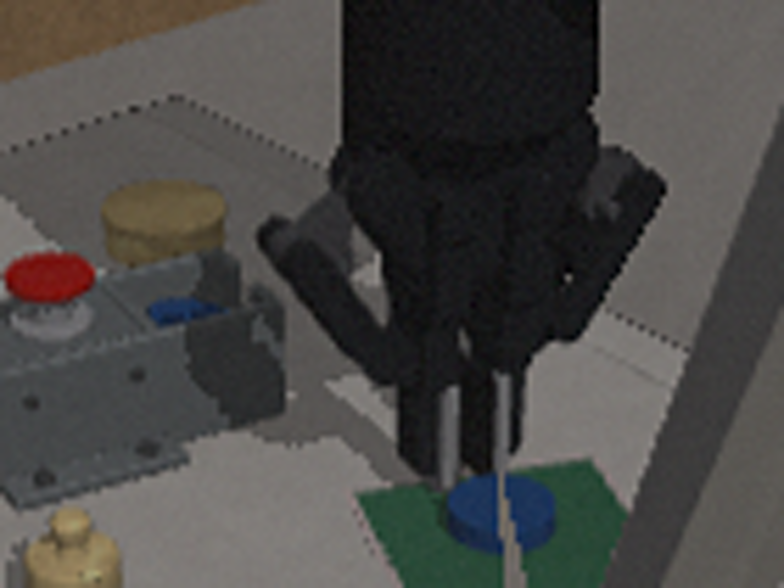

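Request:
apply_moves([
  {"rx": 0,"ry": 0,"rz": 0,"tx": 0,"ty": -0.5,"tz": 0,"fingers": 1.0},
  {"rx": 0,"ry": 0,"rz": 0,"tx": 0,"ty": -1.0,"tz": 0,"fingers": 1.0},
  {"rx": 0,"ry": 0,"rz": 0,"tx": 0,"ty": 0,"tz": -1,"fingers": 1.0},
  {"rx": 0,"ry": 0,"rz": 0,"tx": 0,"ty": 0,"tz": -3,"fingers": 1.0},
  {"rx": 0,"ry": 0,"rz": 0,"tx": 0,"ty": 0,"tz": -4,"fingers": 1.0},
  {"rx": 0,"ry": 0,"rz": 0,"tx": 0,"ty": 0,"tz": -4,"fingers": 1.0},
  {"rx": 0,"ry": 0,"rz": 0,"tx": 3,"ty": 0,"tz": -3,"fingers": 1.0},
  {"rx": 0,"ry": 0,"rz": 0,"tx": 4,"ty": 0,"tz": 0,"fingers": 1.0},
  {"rx": 0,"ry": 0,"rz": 0,"tx": 4,"ty": 0,"tz": 0,"fingers": 1.0},
  {"rx": 0,"ry": 0,"rz": 0,"tx": 4,"ty": 0,"tz": 0,"fingers": 1.0},
  {"rx": 0,"ry": 0,"rz": 0,"tx": 4,"ty": 0,"tz": 0,"fingers": 1.0},
  {"rx": 0,"ry": 0,"rz": 0,"tx": 2,"ty": 0,"tz": 0,"fingers": 1.0},
  {"rx": 0,"ry": 0,"rz": 0,"tx": 0,"ty": 0,"tz": 0,"fingers": 1.0},
  {"rx": 0,"ry": 0,"rz": 0,"tx": 0,"ty": 0,"tz": 0,"fingers": 1.0},
])

```text
t: 14.2
tcp_pos: [0.3583, -0.1402, 0.166]
tcp_rot: [179.8, 1.1, 165.9]
wrist_force: [-0.1, 0.3, 0.1]
gripper_width: 0.0099
```

```bash
python3 - <<'E'
from h import *
d,s=snap("top","t10"); crop("t10",170,140,350,275,4.4,"t10c"); print(s["t"],s["wrist_force"],s["tcp_pos"],s["tcp_rot"])
d,s=snap("scene","s10"); crop("s10",150,150,350,290,4,"s10c")
E
```

```text
14.2 [-0.06081373  0.28630581  0.09549309] [ 0.35825095 -0.14022748  0.16604428] [179.77875631   1.12950908 165.91307661]
```

View pics/t10c.png

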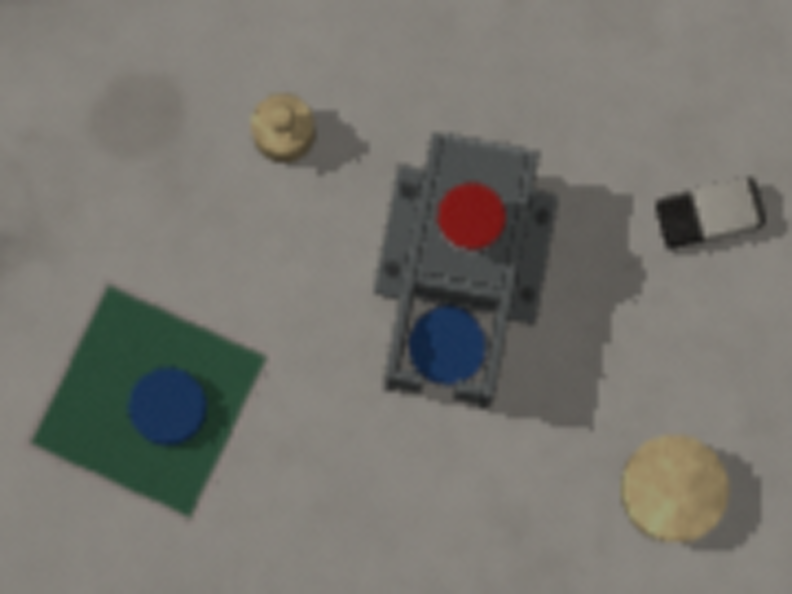

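View pics/s10c.png

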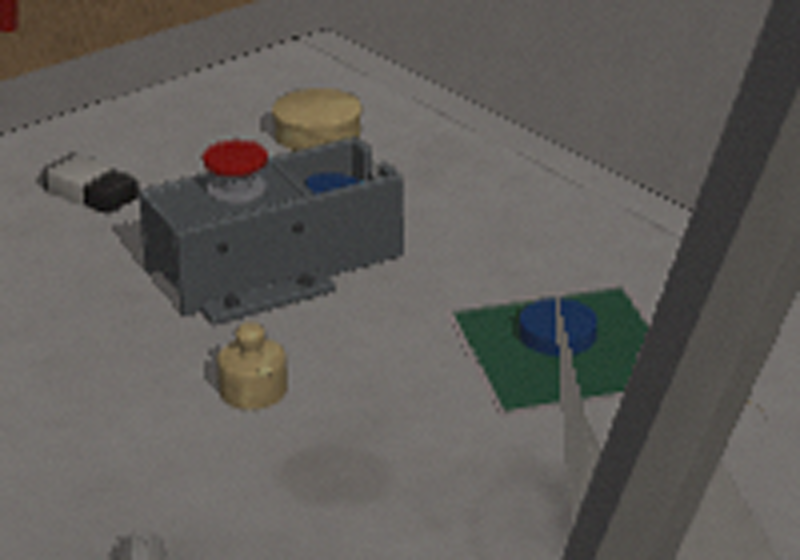

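The blank lies wholly on the pad, at crop (167,405) with green all round it. The tin, weight and eraser are at the same pixels as before, and the plunger is up.

```bash
python3 - <<'E'
from h import *
c,_=load("t10"); print(px2w(c,170+167/4.4,140+405/4.4,.009))
print(arm.sign_off())
E
```

```text
[ 0.58190615 -0.14654075  0.009     ]
the job is handed in; nothing more can be done
None
```

The job is done and handed in at about 14 s of the 48 s allowed. The sign-off reports no verdict.

**Press:** I pressed the red plunger once with the shut fingertips. The tip stopped at z = 45.2 mm while the force rose to about 19 N upward (about 22 N in all), so it reached its stop. The plunger came back up and one blank slid out.

**Push:** I pushed the blank from behind with the two fingertips set about 10 mm apart, without gripping or lifting it. The arm then withdrew and was touching nothing.

**Last checks (top and scene pictures):**
- **Blank:** its centre is at about (0.582, -0.147) and the pad's at (0.586, -0.138). The blank lies wholly on the green, at least 15 mm from any edge by this measurement.
- **Plunger and other blanks:** the plunger is up and the remaining blanks are still in the dispenser.
- **Bystanders:** the tin, weight and eraser look unmoved in the pictures.
- **Disagreement:** the blank came to rest about 5 mm short, along the push, of where the side view during the push had put it. That is well inside the margin.

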